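Change the notebook in the pressing jig

TASK

The green notebook has finished pressing in the jig: clear the brass weight, the leather-covered weight and the pressing board off it onto the cork mat, then lay the green notebook squarely on top of the pile of finished notebooks. Put the freshly glued red notebook flat in the jig in its place, and put the pressing board and then both weights back on it just as they stood before, each weight at its own end. Do not let a weight topple.

Things in the scene. Friction and masses are not known exactly. Their poses are not given: they have to be found in the camera images.
- jig: pressing jig, fixed: dark wood base 132 (x) x 222 (y) mm, top 12 mm above the bench; 8 brass pins 10 mm thick, 26 tall, tapered over the last 10: at x +-41, y +-52 mm and at x +-16, y +-97 mm. A notebook (play 6 mm each side, 4 each end) and on it the pressing board (4 mm each side) drop between them; mid long sides open for fingers. Origin: centre of underside; y along the notebook
- green_book: dark green slim hard-bound notebook, rigid, 60 (x) x 176 (y) x 16 mm, 0.13 kg, at the start in the jig under the pressing board, its two ends showing. Origin: centre of its underside; y is its long axis, z up
- red_book: dark red notebook of the same size and weight, at the start lying alone on the grey board, on the half towards the robot. Origin: centre of its underside; y is its long axis, z up
- press_board: pale wooden pressing board with brass strips along its long upper edges, 64 (x) x 140 (y) x 18 mm, 0.18 kg, at the start centred on the green notebook in the jig. Origin: centre of its underside; y is its long axis, z up
- leather_weight: dark brown leather-covered steel weight, block 55 (x) x 95 (y) x 42 mm, up to 1 kg, at the start crosswise (its y along the jig's x) on one end of the pressing board, 36 mm from the board's centre, 15 mm of gap to the brass weight (not the like one at the back of the bench). Origin: centre of its underside; z up
- brass_weight: turned brass weight, 90 mm tall, 0.4 to 0.9 kg: foot 59 mm wide up to 27 mm, stem 28 wide up to 61, ball 32 wide from 61 to 90 mm above its underside (grip the ball). At the start on the other end of the pressing board, 36 mm from its centre (not the like one at the back of the bench). Origin: centre of its underside; z up
- cork_mat: cork mat 210 (x) x 200 (y) mm, 4 mm thick, fixed, empty at the start: the side area. Origin: centre of its underside, on the bench
- grey_board: sheet of grey board 220 (x) x 200 (y) mm, 4 mm thick, fixed, with the pile of finished notebooks (a tan one under a navy one, fixed) on its half away from the robot (centre at x = +60 mm) and the red notebook on its near half. Origin: centre of its underside, on the bench
- pile_top (a point): centre of the top face of the pile of finished notebooks (60 x 176 mm, long side along the grey board's y), 36 mm above the bench

How it is judged:
On the way, in this order (a step that is already met when the one before it is completed fails the run):
1. both weights and the pressing board stand on the cork mat, the green notebook still in the jig (x of brass_weight in the frame of cork_mat between -0.105 and 0.105 m and y of brass_weight in the frame of cork_mat between -0.1 and 0.1 m and z of brass_weight in the frame of cork_mat between 0 and 0.01 m and x of leather_weight in the frame of cork_mat between -0.105 and 0.105 m and y of leather_weight in the frame of cork_mat between -0.1 and 0.1 m and z of leather_weight in the frame of cork_mat between 0 and 0.01 m and x of press_board in the frame of cork_mat between -0.105 and 0.105 m and y of press_board in the frame of cork_mat between -0.1 and 0.1 m and z of press_board in the frame of cork_mat between 0 and 0.01 m and horizontal distance between green_book and jig below 0.012 m and z of green_book in the frame of jig between 0.009 and 0.016 m and angle between the y axis of green_book and the y axis of jig, either way round below 0.12 rad and angle between green_book's own z axis and vertical below 0.08 rad), for 0.2 s.
2. the green notebook lies on the pile (horizontal distance between green_book and pile_top below 0.015 m and z of green_book in the frame of pile_top between -0.004 and 0.004 m and angle between the y axis of green_book and the y axis of grey_board, either way round below 0.15 rad and angle between green_book's own z axis and vertical below 0.08 rad), for 0.2 s.
3. the red notebook lies in the jig between the pins (horizontal distance between red_book and jig below 0.012 m and z of red_book in the frame of jig between 0.009 and 0.016 m and angle between the y axis of red_book and the y axis of jig, either way round below 0.12 rad and angle between red_book's own z axis and vertical below 0.08 rad), for 0.2 s.
4. the pressing board lies on the red notebook (all of step 3 and distance of press_board from where it was at the start of the episode below 0.015 m and z of press_board in the frame of jig between 0.025 and 0.032 m and angle between the y axis of press_board and the y axis of jig, either way round below 0.12 rad and angle between press_board's own z axis and vertical below 0.08 rad), for 0.2 s.
At the end, for the whole second after the job is handed in: Green notebook flat on the pile (15 mm, 0.15 rad); red one flat between the jig's pins (12 mm, 0.12 rad); pressing board on it and both weights upright on that, each within 15 mm of where it was at the start (board 0.12 rad, leather weight 0.3 rad); all at rest (all of step 2 and all of step 4 and distance of each of leather_weight, brass_weight from where it was at the start of the episode below 0.015 m and angle between each of leather_weight, brass_weight's own z axis and vertical below 0.1 rad and angle between the y axis of leather_weight and the x axis of jig, either way round below 0.3 rad and linear speed of each of green_book, red_book, press_board, leather_weight, brass_weight below 0.02 m/s); the robot touches nothing.
It fails at once if a weight topples (angle between any of brass_weight, leather_weight's own z axis and vertical above 0.7 rad).
It also fails if it takes over 144 s, if anything falls off the work surface, if the arm or the gripper's body presses on something with over 40 N, if the wrist force passes 120 N, or if a joint passes its speed limit or range.

ROBOT

A 6-joint arm with a two-finger parallel gripper is mounted at the origin on a cart in front of the work surface, level with it; the furniture and walls round the work are solid. World frame = base frame: x ahead of the robot, y to its left, z up, the work surface at z = 0. Lengths are in m, angles in rad, forces in N, time in s.
With the tool pointing down it reaches from about 0.3 to 0.775 m from the base axis. Payload 14.6 kg.
Tool frame: the origin (TCP) lies at the very end of the fingers, on their centre line; the grasp point (between the pads) lies 19 mm behind it; z points along the fingers, x is the direction in which the jaws open and shut, and the axes are right-handed (so a half turn about z gives the same grasp; the last joint's range is limited). The gripper opens to 94 mm and grips with 3 to 60 N. Pads are 16 mm wide; open, the fingers measure 119 mm over their backs; the gripper's body (75 mm by 177 mm) begins 78 mm behind the grasp point.
Start: joints at [1.134, 0.3, 1.521, -0, 1.321, -0.067], TCP at [0.199, 0.513, 0.205] pointing down, gripper open.
Joint ranges: [-3.03, 3.03], [-0.79, 2.21], [0.23, 2.52], [-1.04, 4.18], [0, 3.07], [-2.55, 2.55]. Speed limits (rad/s): [2.22, 2.22, 2.57, 3.14, 3.14, 3.14].

INTERFACE

Orientations are given as [roll, pitch, yaw] about the fixed x, y, z axes, in that order (R = Rz(yaw) Ry(pitch) Rx(roll)).
In Python, from station import ctrl gives the robot as it stands.
- The arm moves only by the shell command python3 -m inch 'ROWS' [FORCE]. ROWS is JSON, one flat list of numbers, 7 for each row, row after row: the shift along the tool's x, y, z in cm, then the turn, a rotation vector about the tool's x, y, z in rad, then the opening, from 0 (shut) to 1 (fully open). In form: [tx, ty, tz, wx, wy, wz, claw, tx, ty, tz, wx, wy, wz, claw, ...]. A call has 1 to 20 rows; each row shifts and turns the commanded pose from where the row before left it, along the tool's axes as they then stand; what a row does not reach is not made up. A row lasts 1/8 s, in which the tool goes at most 62.5 mm and 10.7 degrees, less where a joint would pass 70% of its speed; a pose out of reach is approached as far as the arm can. A call is refused whole if a number of a shift passes 6.25 or a number of a turn 0.188, either way. A call with a gripper value outside its range is refused whole. The fingers move at their own pace and stop on an object; FORCE is the grip in N (left out, the last holds). Time passes only in rows, so rows that do not move let the fingers close. It gives the time, the measured TCP pose, the force and the opening at its end, in the units of the state.
- ctrl.get_obs(): the state, without advancing time (a new reading comes with each control period).
- ctrl.camera(name): name is "side" or "top" or "wrist"; returns (picture, depth): 400x640x3 uint8, red, green, blue; 400x640 float32, m along the optical axis (not along the pixel's ray), 0 where there is no reading.
- ctrl.camera_params(name): a dict with "vertical_fov" (degrees; the focal length in pixels is half the picture's height over the tangent of half this angle, whatever the lens; pixels are square), "cx", "cy" (the principal point, pixels), "camera_from_world" (4x4, takes a point from world to camera coordinates); the wrist camera has in their place "mount" (4x4, takes a point from camera to tool coordinates, whose origin is the TCP and whose axes are the tool frame's). Camera axes: x right, y down, z forward; pixel columns grow to the right and rows downward; lengths in m; the calibration is good to about 2 mm. A picture is of the moment at which its call begins: read the wrist's pose just before it. camera_params takes no time and is no camera call.
- ctrl.hand_in(): hands the job in, once; it reports no verdict.
Trained networks look in the newest picture that a camera, given by its name, has taken for a name from the list of things; names that differ only in an ending like _2 or _b are one class to them, and where a whole thing is asked for, a point or a joint stands for the part that bears it (a point fixed in the world has none). Each returns a list of dicts, best first, with "score" (0 to 1); they miss things now and then, are a little off and sometimes report something else, mostly with a low value. They report only what shows in the picture. A call takes as long as a camera call.
- ctrl.spot_in(camera, label): "bbox" ([centre column, centre row, width, height] in pixels, round what is visible of it).
- ctrl.place_of(camera, label): "centre" ([column, row] in pixels: a listed point, or the origin of a listed thing).
The state is a dict: "time_s": time; "qpos": joint angles; "joint_vel": joint speeds; "tau": joint torques, N m; "ee_pos": TCP position; "eef_rot": TCP orientation; "force": force on the tool from outside, world axes, zero at the start; "moment": the same for the moment, N m; "grip_width": finger opening in m.
Only numpy, scipy, OpenCV 4.12 (cv2) and the standard library are available. Lean on these libraries where they do the work, as an engineer would, in place of code of your own. Each camera call takes 0.05 s, during which the arm holds its last target. There are 200 camera calls.

## Working session

There is one attempt and no reset: what is moved stays moved. The work goes in short steps, Python scripts to look and compute and a shell command to move; the robot and the scene stay as the last step left them, time stands still between calls to the robot, and variables do not carry over. Pictures are saved under pics/ and viewed, about 12 in all and at most 16, crops included, and the job is handed in when it is done.

```bash
ls; mkdir -p pics
cat > h.py <<'E'
import numpy as np, cv2, json
from station import ctrl
from scipy.spatial.transform import Rotation as R
def T():
    o=ctrl.get_obs(); M=np.eye(4); M[:3,:3]=R.from_euler('xyz',o['eef_rot']).as_matrix(); M[:3,3]=o['ee_pos']; return M
def cam(name):
    """returns pic, world point image"""
    M=T(); p=ctrl.camera_params(name); im,d=ctrl.camera(name)
    f=200/np.tan(np.radians(p['vertical_fov'])/2)
    W=M@np.array(p['mount']) if 'mount' in p else np.linalg.inv(np.array(p['camera_from_world']))
    v,u=np.mgrid[:400,:640]
    P=np.stack([(u-p['cx'])/f*d,(v-p['cy'])/f*d,d],-1)
    X=P@W[:3,:3].T+W[:3,3]; X[d==0]=np.nan
    return im,X
def save(im,name): cv2.imwrite('pics/'+name,cv2.cvtColor(im,cv2.COLOR_RGB2BGR))
E
python3 - <<'E'
from h import *
o=ctrl.get_obs();print(o['time_s'],o['ee_pos'],o['eef_rot'],o['grip_width'],o['force'])
ims=[]
for n in('top','side'):
    p=ctrl.camera_params(n);print(n,p['vertical_fov'],p['cx'],p['cy'],np.round(np.linalg.inv(np.array(p['camera_from_world'])),3).tolist(),[k for k in p])
    im,X=cam(n);save(im,n+'0.png');np.savez('/tmp/'+n+'0.npz',im=im,X=X)
    for l in['jig','brass_weight','leather_weight','press_board','green_book','red_book','cork_mat','grey_board','pile_top']:
        for r in ctrl.place_of(n,l)[:2]:
            c=r['centre'];u,v=[int(round(t)) for t in c]
            print(n,l,round(r['score'],2),np.round(c,1),np.round(X[v,u],3) if 0<=v<400 and 0<=u<640 else '')
E
```

```text
pics
0.0 [0.19865319 0.51256323 0.20486842] [-3.14151643e+00  1.20526232e-03  1.20100728e+00] 0.09363790534274392 [-0.32061387  0.19714789 -0.89027836]
top 45.33330164655034 317.7962767930494 206.6801635313918 [[0.03, -0.986, 0.163, 0.335], [-0.999, -0.034, -0.022, 0.021], [0.027, -0.163, -0.986, 1.284], [0.0, 0.0, 0.0, 1.0]] ['vertical_fov', 'cx', 'cy', 'camera_from_world']
top jig 0.75 [324.4 207.5] [ 0.53  -0.021  0.089]
top jig 0.25 [306.3 200.2] [0.542 0.025 0.13 ]
top brass_weight 0.58 [307.5 199.6] [0.543 0.02  0.126]
top leather_weight 0.74 [332.7 204. ] [ 0.541 -0.044  0.089]
top press_board 0.55 [319.6 205.4] [ 0.544 -0.012  0.052]
top red_book 0.94 [201.2 235.5] [0.456 0.298 0.02 ]
top cork_mat 0.58 [427.2 223.4] [ 0.513 -0.305  0.003]
top grey_board 0.77 [198.8 215.4] [0.513 0.309 0.01 ]
top grey_board 0.38 [199.5 187.6] [0.581 0.305 0.039]
top pile_top 0.94 [195.8 189.4] [0.578 0.316 0.037]
side 42.79072873506106 313.68876974114903 203.38626084704975 [[0.824, -0.264, 0.501, -0.174], [-0.566, -0.343, 0.749, -1.034], [-0.026, -0.901, -0.433, 0.65], [0.0, 0.0, 0.0, 1.0]] ['vertical_fov', 'cx', 'cy', 'camera_from_world']
side jig 0.63 [327.7 219. ] [ 0.51  -0.076  0.039]
side brass_weight 0.52 [321.9 197.6] [ 0.516 -0.042  0.085]
side leather_weight 0.75 [328.9 209.9] [ 0.519 -0.069  0.06 ]
side leather_weight 0.71 [321.2 199.6] [ 0.504 -0.055  0.088]
side press_board 0.56 [328.5 209.4] [ 0.516 -0.068  0.064]
side press_board 0.21 [389.9 273.6] [ 0.503 -0.323  0.004]
side green_book 0.72 [328.9 215.4] [ 0.52  -0.066  0.044]
side red_book 0.81 [242.3 191.8] [0.432 0.262 0.017]
side cork_mat 0.65 [389.8 272.1] [ 0.51  -0.315  0.002]
side cork_mat 0.48 [242.7 191.1] [0.436 0.262 0.019]
side grey_board 0.69 [258.3 186. ] [0.51  0.305 0.001]
side pile_top 0.62 [276.7 171.6] [0.576 0.294 0.036]
```

Run:
```python
import numpy as np,cv2
a=np.load('/tmp/top0.npz');b=np.load('/tmp/side0.npz')
A=cv2.resize(a['im'][120:290,130:500],(800,368));B=cv2.resize(b['im'][90:350,190:480],(520,466))[100:332]
c=np.zeros((600,800,3),np.uint8);c[:368]=A;c[368:,:520]=B
cv2.imwrite('pics/c0.png',c[:,:,::-1])
X=a['X'];print(a['im'].shape)
```

```text
(400, 640, 3)
```

View pics/c0.png

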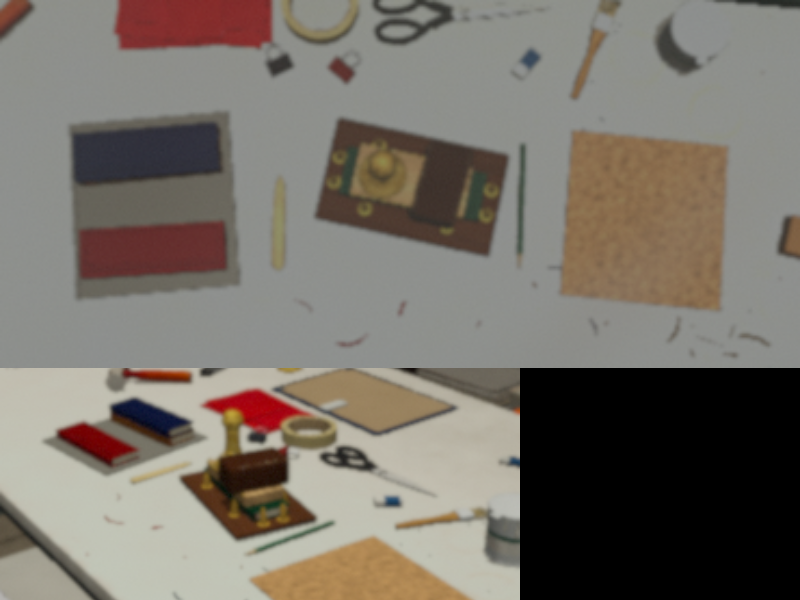

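The view shows the grey board at left (navy pile at crop 147,152, red book at 152,250), the jig in the middle rotated about -10° with the brass weight at its left end and the leather at its right, and the mat at right. Next I'll fit rectangles to these in world coordinates.

Run:
```python
from h import *
a=np.load('/tmp/top0.npz');im=a['im'];X=a['X']
hsv=cv2.cvtColor(im,cv2.COLOR_RGB2HSV).astype(int);H,S,V=[hsv[...,i] for i in range(3)]
x,y,z=X[...,0],X[...,1],X[...,2]
def fit(n,m):
    m=m.astype(np.uint8);k,l,st,_=cv2.connectedComponentsWithStats(m);i=1+st[1:,4].argmax();m=l==i
    P=X[m];r=cv2.minAreaRect((P[:,:2]*1000).astype(np.float32));print(n,len(P),np.round(r[0],1),np.round(r[1],1),round(r[2],1),'z',np.round(np.nanmedian(P[:,2]),4))
print(hsv[235,201],hsv[189,196],hsv[223,427],hsv[215,198])
box=lambda a,b,c,d:(x>a)&(x<b)&(y>c)&(y<d)
fit('red',box(.39,.52,.18,.42)&(z>.012))
fit('navy',box(.53,.65,.18,.42)&(z>.028))
fit('grey',box(.3,.7,.18,.42)&(z>.002)&(S>20)|box(.3,.7,.18,.42)&(z>.012))
fit('mat',box(.35,.68,-.45,-.2)&(S>70))
fit('jig',box(.38,.7,-.16,.15)&(z>.007))
fit('leather',box(.38,.7,-.16,.0)&(z>.075))
fit('board',box(.38,.7,-.16,.15)&(z>.04)&(z<.055))
fit('ball',box(.38,.7,-.0,.15)&(z>.105))
print(np.round(ctrl.camera_params('wrist')['mount'],3).tolist(),ctrl.camera_params('wrist')['vertical_fov'])
```

```text
[  1 141 101] [123  52  59] [ 15 107 136] [ 21  32 104]
red 1544 [460.1 302.2] [ 63.  177.5] 4.9 z 0.0203
navy 1523 [577.2 315.8] [ 62.1 177.5] 6.7 z 0.0362
grey 5344 [517.4 306.6] [216.5 197.5] 6.9 z 0.019
mat 5402 [ 518.9 -307.2] [197.8 207. ] 85.9 z 0.0049
jig 3924 [551.5 -14. ] [222.  135.7] 79.4 z 0.0199
leather 794 [543.7 -46.3] [54.9 95.8] 76.9 z 0.0883
board 398 [556.5  19.1] [78.8 65.1] 79.3 z 0.0472
ball 140 [555.   25.1] [29.6 29.5] 2.0 z 0.1317
[[1.0, 0.002, -0.0, -0.0], [-0.001, 0.972, 0.234, -0.067], [0.001, -0.234, 0.972, -0.179], [0.0, 0.0, 0.0, 1.0]] 63.66721832965136
```

```bash
cat >> h.py <<'E'
def to(p,yaw=None):
    """total shift in tool axes (cm) and the turn about tool z (after shift) to reach world p, pointing down"""
    M=T(); s=M[:3,:3].T@(np.array(p)-M[:3,3])*100
    out='shift %s'%np.round(s,2)
    if yaw is not None:
        D=R.from_matrix(M[:3,:3]).inv()*R.from_euler('xyz',[np.pi,0,yaw]); out+=' turn %s'%np.round(D.as_rotvec(),3)
    print(out)
def st():
    o=ctrl.get_obs(); print(round(o['time_s'],2),np.round(o['ee_pos'],4),np.round(o['eef_rot'],3),'w',round(o['grip_width'],4),'F',np.round(o['force'],1))
E
python3 -m inch '[-1.8,4.6,-0.75,0,0,0,1, -1.8,4.6,-0.75,0,0,0,1, -1.8,4.6,-0.75,0,0,0,1, -1.8,4.6,-0.75,0,0,0,1, -1.8,4.6,-0.75,0,0,0,1, -1.8,4.6,-0.75,0,0,0,1, 0,0,0,0,0,0,1, 0,0,0,0,0,0,1]'
python3 - <<'E'
from h import *
im,X=cam('wrist');save(im,'w1.png');np.savez('/tmp/w1.npz',im=im,X=X)
st();to((.455,.0,.25),1.386)
E
```

```text
time_s: 2.0
ee_pos: [0.4167, 0.3126, 0.2503]
eef_rot: [-3.141, 0.0, 1.201]
force: [-0.1, -0.1, -1.3]
grip_width: 0.0941
2.05 [0.4165 0.3129 0.2502] [-3.141  0.     1.202] w 0.094 F [ 0.1  1.1 -0.2]
shift [-2.779e+01  1.488e+01  2.000e-02] turn [-0.     0.    -0.184]
```

View pics/w1.png

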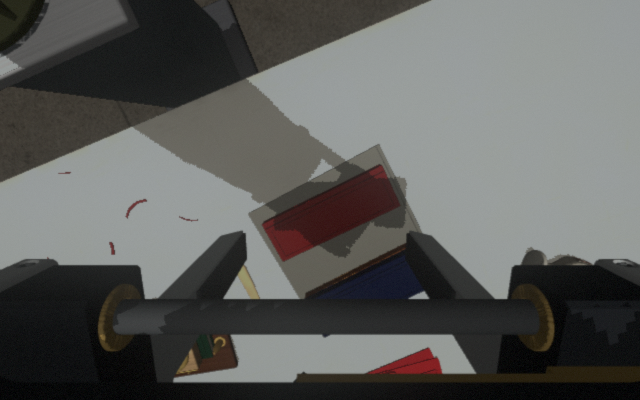

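The wrist view shows the red book at (332,213) and part of the navy pile at (370,280). The fingers hide everything below row 300, so the next view must hold the jig on the robot side of the TCP.

```bash
python3 -m inch '[-4.7,4.3,0,0,0,-0.03,1, -4.7,4.3,0,0,0,-0.03,1, -4.7,4.3,0,0,0,-0.03,1, -4.7,4.3,0,0,0,-0.03,1, -4.7,4.3,0,0,0,-0.03,1, -4.7,4.3,0,0,0,-0.03,1, -2,2,0,0,0,0,1, 0,0,0,0,0,0,1, 0,0,0,0,0,0,1]'
cat >> h.py <<'E'
def fit(X,n,m,exp=None):
    m=m.astype(np.uint8);k,l,s,_=cv2.connectedComponentsWithStats(m);m=l==1+s[1:,4].argmax()
    P=X[m];z=np.nanmedian(P[:,2]);r=cv2.minAreaRect((P[:,:2]*1000).astype(np.float32));print(n,len(P),np.round(r[0],1),np.round(r[1],1),round(r[2],1),'z',np.round(z,4))
E
python3 - <<'E'
from h import *
d=np.load('/tmp/w1.npz');X=d['X'];x,y,z=[X[...,i] for i in range(3)]
fit(X,'red',(z>.014)&(z<.03)&(x>.41)&(x<.51)&(y>.2)&(y<.4))
im,X=cam('wrist');save(im,'w2.png');np.savez('/tmp/w2.npz',im=im,X=X);st()
x,y,z=[X[...,i] for i in range(3)]
b=(x>.4)&(x<.7)&(y>-.16)&(y<.14)
fit(X,'jig',b&(z>.008)); fit(X,'leather',b&(z>.08)&(z<.095)&(y<0)); fit(X,'ball',b&(z>.11)&(y>-.02)); fit(X,'bd',b&(z>.042)&(z<.05))
E
```

```text
time_s: 3.18
ee_pos: [0.5942, -0.0474, 0.2503]
eef_rot: [-3.141, -0.0, 1.382]
force: [-0.6, 0.2, 0.3]
grip_width: 0.0939
red 5910 [459.8 301.7] [ 60.4 175.9] 5.5 z 0.0195
3.23 [ 0.5942 -0.0473  0.2506] [-3.142 -0.     1.383] w 0.0942 F [-0.   0.2 -0.5]
jig 68849 [602.3  -1.5] [261.6  84.2] 60.2 z 0.3654
leather 4656 [543.7 -46.6] [55.1 94.8] 76.5 z 0.0874
ball 27033 [578.8   3.5] [44.2 54. ] 42.6 z 0.3654
bd 1464 [556.9  19.4] [76.8 63.6] 79.3 z 0.0456
```

View pics/w2.png

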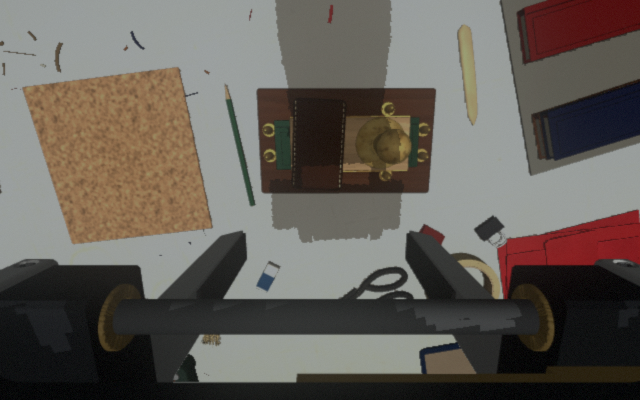

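This view shows the jig squarely: leather weight at (318,143), brass ball at (393,147), pins and mat clear. I'll refit with the gripper's pixels excluded.

Run:
```python
from h import *
d=np.load('/tmp/w2.npz');X=d['X'];im=d['im'];x,y,z=[X[...,i] for i in range(3)]
b=(x>.4)&(x<.7)&(y>-.16)&(y<.14)&(z<.15)
fit(X,'jig',b&(z>.007)); fit(X,'jigtop',b&(z>.007)&(z<.017)); m=b&(z>.108)&(y>-.02);fit(X,'ball',m)
P=X[m];P=P[P[:,2]>.122]
s=np.linalg.lstsq(np.c_[2*P,np.ones(len(P))],(P**2).sum(1),rcond=None)[0];print('sphere',np.round(s[:3],4),np.sqrt(s[3]+s[:3]@s[:3]),P[:,2].max())
hsv=cv2.cvtColor(im,cv2.COLOR_RGB2HSV);fit(X,'mat',(hsv[...,1]>60)&(y<-.19)&(x<.66)&(x>.38)&(z<.02)&(z>-.01))
g=b&(z>.022)&(z<.034)&(hsv[...,0]>50)&(hsv[...,0]<90);fit(X,'g',g)
th=np.radians(-10.6);J=np.array([.5515,-.014]);u=np.array([np.cos(th),np.sin(th)]);v=np.array([-u[1],u[0]])
Q=X[b&(z>.0345)&(z<.0405)][:,:2]-J;A=np.c_[Q@u,Q@v]*1000
for px,py in[(41,52),(-41,52),(41,-52),(-41,-52),(16,97),(-16,97),(16,-97),(-16,-97)]:
    k=np.hypot(*(A-[px,py]).T)<9;print(px,py,k.sum(),np.round(np.median(A[k],0),1) if k.any() else '')
```

```text
jig 18097 [549.7 -13.7] [222.6 132. ] 79.7 z 0.028
jigtop 8136 [549.7 -13.7] [222.6 132. ] 79.7 z 0.0115
ball 990 [556.1  23.7] [31.7 32.2] 52.0 z 0.1313
sphere [0.5563 0.0243 0.1196] 0.01631416464973163 0.13682283500053627
mat 24225 [ 519.1 -307.1] [200.7 209.1] 86.0 z 0.0037
g 669 [537.9 -91.1] [17.5 57.2] 80.6 z 0.0277
41 52 10 [39.2 51.2]
-41 52 11 [-42.   51.1]
41 -52 0 
-41 -52 0 
16 97 9 [14.9 96.5]
-16 97 11 [-16.8  95.9]
16 -97 9 [ 13.6 -97.1]
-16 -97 12 [-17.7 -96.8]
```

Run:
```python
from h import *
to((.5562,.024,.102),1.391)
```

```text
shift [ 6.29 -5.07 14.86] turn [-0.    -0.    -0.008]
```

```bash
python3 -m inch '[3.15,-2.54,0,0,0,0,1, 3.14,-2.53,0,0,0,-0.008,1, 0,0,4,0,0,0,1, 0,0,4,0,0,0,1, 0,0,3,0,0,0,1, 0,0,2,0,0,0,1, 0,0,1.86,0,0,0,1, 0,0,0,0,0,0,1, 0,0,0,0,0,0,0, 0,0,0,0,0,0,0, 0,0,0,0,0,0,0, 0,0,0,0,0,0,0, 0,0,0,0,0,0,0, 0,0,0,0,0,0,0]' 40
python3 -c "
from h import *
st()"
```

```text
time_s: 4.97
ee_pos: [0.5566, 0.0224, 0.1018]
eef_rot: [-3.142, 0.0, 1.389]
force: [-0.3, 0.5, -0.5]
grip_width: 0.037
4.97 [0.5566 0.0224 0.1018] [-3.142  0.     1.389] w 0.037 F [-0.3  0.5 -0.5]
```

```bash
python3 -m inch '[0,0,0,0,0,0,0, 0,0,0,0,0,0,0, 0,0,-0.5,0,0,0,0, 0,0,-1,0,0,0,0, 0,0,-2,0,0,0,0, 0,0,-2.5,0,0,0,0, 0,0,0,0,0,0,0]' 40
python3 -c "
from h import *
st();to((.459,-.357,.162))"
```

```text
time_s: 5.85
ee_pos: [0.5574, 0.0223, 0.1637]
eef_rot: [3.138, -0.0, 1.389]
force: [0.1, -0.2, -6.9]
grip_width: 0.0294
5.85 [0.5574 0.0223 0.1637] [ 3.138 -0.     1.389] w 0.0294 F [ 0.1 -0.2 -6.9]
shift [-39.08  -2.82   0.14]
```

```bash
python3 -m inch '[-2,-0.14,-0.5,0,0,0,0, -4,-0.29,-0.5,0,0,0,0, -5,-0.36,0,0,0,0,0, -5.5,-0.4,0,0,0,0,0, -5.5,-0.4,0,0,0,0,0, -5.5,-0.4,0,0,0,0,0, -5,-0.36,0,0,0,0,0, -4,-0.29,1,0,0,0,0, -2.58,-0.18,2,0,0,0,0, 0,0,2,0,0,0,0, 0,0,2,0,0,0,0, 0,0,2,0,0,0,0, 0,0,0.5,0,0,0,0, 0,0,0,0,0,0,0, 0,0,0,0,0,0,0]' 40
python3 -c "
from h import *
st()"
```

```text
time_s: 7.72
ee_pos: [0.4584, -0.3572, 0.0776]
eef_rot: [3.141, 0.001, 1.389]
force: [-0.2, 0.4, -6.4]
grip_width: 0.0291
7.72 [ 0.4584 -0.3572  0.0776] [3.141e+00 1.000e-03 1.389e+00] w 0.0291 F [-0.2  0.4 -6.4]
```

```bash
python3 -m inch '[0,0,0.9,0,0,0,0, 0,0,0.6,0,0,0,0, 0,0,0.2,0,0,0,0, 0,0,0,0,0,0,0, 0,0,0,0,0,0,0]' 40
python3 -c "
from h import *
st()"
```

```text
time_s: 8.35
ee_pos: [0.4583, -0.3568, 0.06]
eef_rot: [3.141, -0.0, 1.389]
force: [-0.4, 1.9, -1.9]
grip_width: 0.0294
8.35 [ 0.4583 -0.3568  0.06  ] [ 3.141 -0.     1.389] w 0.0294 F [-0.4  1.9 -1.9]
```

```bash
python3 -m inch '[0,0,0,0,0,0,0.6, 0,0,0,0,0,0,1, 0,0,0,0,0,0,1, 0,0,0,0,0,0,1, 0,0,-2,0,0,0,1, 0,0,-4,0,0,0,1, 0,0,-5,0,0,0,1, 0,0,0,0,0,0,1]' 40
python3 -c "
from h import *
st();to((.5437,-.0466,.051),1.335)"
```

```text
time_s: 9.35
ee_pos: [0.4594, -0.3579, 0.1738]
eef_rot: [3.136, 0.004, 1.389]
force: [0.3, 0.3, -0.3]
grip_width: 0.0939
9.35 [ 0.4594 -0.3579  0.1738] [3.136 0.004 1.389] w 0.0939 F [ 0.3  0.3 -0.3]
shift [32.18  2.59 12.18] turn [0.006 0.003 0.054]
```

```bash
python3 -m inch '[3,0.24,0,0,0,0,1, 5,0.4,0,0,0,0,1, 5.5,0.44,0,0,0,0,1, 5.5,0.44,0,0,0,0,1, 5.5,0.44,0,0,0,0,1, 4.5,0.36,0,0,0,0,1, 3.18,0.27,2,0,0,0.054,1, 0,0,2,0,0,0,1, 0,0,0,0,0,0,1, 0,0,0,0,0,0,1, 0,0,0,0,0,0,1]'
python3 - <<'E'
from h import *
st();to((.5437,-.0466,.051),1.335)
E
```

```text
time_s: 10.72
ee_pos: [0.5422, -0.0454, 0.1306]
eef_rot: [3.14, -0.0, 1.334]
force: [-0.2, 0.7, 0.7]
grip_width: 0.094
10.72 [ 0.5422 -0.0454  0.1306] [ 3.14  -0.     1.334] w 0.094 F [-0.2  0.7  0.7]
shift [-0.08  0.17  7.96] turn [ 0.001 -0.    -0.001]
```

```bash
python3 -m inch '[-0.08,0.17,2.5,0,0,0,1, 0,0,2.5,0,0,0,1, 0,0,1.7,0,0,0,1, 0,0,1.2,0,0,0,1, 0,0,0,0,0,0,1, 0,0,0,0,0,0,0.4, 0,0,0,0,0,0,0, 0,0,0,0,0,0,0, 0,0,0,0,0,0,0, 0,0,0,0,0,0,0, 0,0,0,0,0,0,0]' 50
python3 - <<'E'
from h import *
st()
E
```

```text
time_s: 12.1
ee_pos: [0.5434, -0.0461, 0.051]
eef_rot: [3.141, -0.0, 1.335]
force: [-0.2, 0.8, 2.4]
grip_width: 0.055
12.1 [ 0.5434 -0.0461  0.051 ] [ 3.141 -0.     1.335] w 0.055 F [-0.2  0.8  2.4]
```

```bash
python3 -m inch '[0,0,-0.5,0,0,0,0, 0,0,-1.5,0,0,0,0, 0,0,-2,0,0,0,0, 0,0,-1,0,0,0,0, 0,0,0,0,0,0,0]' 50
python3 - <<'E'
from h import *
st();to((.4746,-.2603,.101),1.391)
E
```

```text
time_s: 12.72
ee_pos: [0.5436, -0.0462, 0.1015]
eef_rot: [3.14, -0.0, 1.335]
force: [1.0, -0.6, -9.6]
grip_width: 0.055
12.72 [ 0.5436 -0.0462  0.1015] [ 3.14  -0.     1.335] w 0.055 F [ 1.  -0.6 -9.6]
shift [-22.43  -1.71   0.05] turn [ 0.001 -0.    -0.056]
```

```bash
python3 -m inch '[-2,-0.15,0,0,0,0,0, -4,-0.31,0,0,0,0,0, -5,-0.38,0,0,0,0,0, -5,-0.38,0,0,0,0,0, -4,-0.31,0,0,0,0,0, -2.43,-0.18,1,0,0,-0.056,0, 0,0,2,0,0,0,0, 0,0,2,0,0,0,0, 0,0,2,0,0,0,0, 0,0,1.2,0,0,0,0, 0,0,0.6,0,0,0,0, 0,0,0.3,0,0,0,0, 0,0,0,0,0,0,0, 0,0,0,0,0,0,0]' 50
python3 - <<'E'
from h import *
st()
E
```

```text
time_s: 14.48
ee_pos: [0.4746, -0.2604, 0.0103]
eef_rot: [3.141, 0.0, 1.391]
force: [0.1, -0.0, -9.0]
grip_width: 0.0547
14.47 [ 0.4746 -0.2604  0.0103] [3.141 0.    1.391] w 0.0547 F [ 0.1 -0.  -9. ]
```

```bash
python3 -m inch '[0,0,0.15,0,0,0,0, 0,0,0,0,0,0,0, 0,0,0,0,0,0,0.8, 0,0,0,0,0,0,0.8, 0,0,0,0,0,0,0.8, 0,0,-1,0,0,0,0.8, 0,0,-4,0,0,0,0.8, 0,0,-5,0,0,0,1, 0,0,-2,0,0,0,1, 0,0,0,0,0,0,1, 0,0,0,0,0,0,1]' 50
python3 - <<'E'
from h import *
st();to((.5511,-.0116,.129),-.185)
E
```

```text
time_s: 15.85
ee_pos: [0.4739, -0.26, 0.1274]
eef_rot: [-3.14, -0.0, 1.391]
force: [-0.1, 0.6, -1.0]
grip_width: 0.0944
15.85 [ 0.4739 -0.26    0.1274] [-3.14  -0.     1.391] w 0.0944 F [-0.1  0.6 -1. ]
shift [25.82  3.15 -0.15] turn [-1.000e-03  1.000e-03  1.576e+00]
```

```bash
python3 -m inch '[3,0.37,0,0,0,0,1, 5,0.61,0,0,0,0,1, 5.5,0.67,0,0,0,0,1, 5.5,0.67,0,0,0,0,1, 4.5,0.55,0,0,0,0,1, 2.32,0.28,0,0,0,0,1, 0,0,0,0,0,0.175,1, 0,0,0,0,0,0.175,1, 0,0,0,0,0,0.175,1, 0,0,0,0,0,0.175,1, 0,0,0,0,0,0.175,1, 0,0,0,0,0,0.175,1, 0,0,0,0,0,0.175,1, 0,0,0,0,0,0.175,1, 0,0,0,0,0,0.175,1, 0,0,0,0,0,0,1, 0,0,0,0,0,0,1]'
python3 - <<'E'
from h import *
st();to((.5511,-.0116,.026),-.185)
im,X=cam('top');x,y,z=[X[...,i] for i in range(3)]
b=(x>.4)&(x<.7)&(y>-.16)&(y<.14)
fit(X,'green+bd',b&(z>.022)&(z<.06))
m=(y<-.19)&(y>-.42)&(x>.4)&(x<.64)
fit(X,'leather',m&(z>.035)&(z<.055)&(y>-.32));fit(X,'ball',m&(z>.07)&(y<-.3))
E
```

```text
time_s: 17.98
ee_pos: [0.5513, -0.0119, 0.1277]
eef_rot: [3.141, 0.001, -0.18]
force: [-0.3, 0.9, -0.8]
grip_width: 0.0936
17.98 [ 0.5513 -0.0119  0.1277] [ 3.141e+00  1.000e-03 -1.800e-01] w 0.0936 F [-0.3  0.9 -0.8]
shift [-1.000e-02 -2.000e-02  1.017e+01] turn [0.    0.001 0.005]
green+bd 72 [564.4  67.9] [10.4 59.7] 80.4 z 0.0281
leather 764 [ 474.8 -260. ] [55.2 95. ] 80.8 z 0.0467
ball 140 [ 458.2 -355.2] [31.6 31.5] 9.7 z 0.0903
```

```bash
python3 -m inch '[0,0,3,0,0,0.005,1, 0,0,3,0,0,0,1, 0,0,2.2,0,0,0,1, 0,0,1.5,0,0,0,1, 0,0,0.47,0,0,0,1, 0,0,0,0,0,0,1, 0,0,0,0,0,0,0.6, 0,0,0,0,0,0,0, 0,0,0,0,0,0,0, 0,0,0,0,0,0,0, 0,0,0,0,0,0,0]' 30
python3 -c "
from h import *
st()"
python3 -m inch '[0,0,-0.3,0,0,0,0, 0,0,-0.5,0,0,0,0, 0,0,-1,0,0,0,0, 0,0,-2,0,0,0,0, 0,0,-2,0,0,0,0, 0,0,0,0,0,0,0]'
python3 - <<'E'
from h import *
st();to((.573,-.317,.080))
im,X=cam('side');save(im[150:300,250:480].repeat(3,0).repeat(3,1),'s3.png')
E
```

```text
time_s: 19.4
ee_pos: [0.5516, -0.0119, 0.0269]
eef_rot: [3.142, -0.0, -0.189]
force: [-1.3, 0.3, 3.6]
grip_width: 0.0639
19.4 [ 0.5516 -0.0119  0.0269] [ 3.142 -0.    -0.189] w 0.0639 F [-1.3  0.3  3.6]
time_s: 20.15
ee_pos: [0.5523, -0.0119, 0.0863]
eef_rot: [-3.141, -0.003, -0.189]
force: [-0.5, 0.1, -2.4]
grip_width: 0.0639
20.15 [ 0.5523 -0.0119  0.0863] [-3.141e+00 -3.000e-03 -1.890e-01] w 0.0639 F [-0.5  0.1 -2.4]
shift [ 7.76 29.57  0.65]
```

View pics/s3.png

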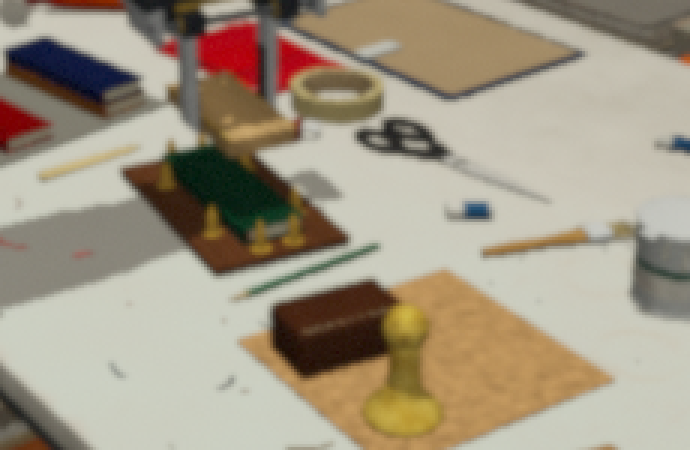

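```bash
python3 -m inch '[0.5,1.9,0,0,0,0,0, 1,3.81,0,0,0,0,0, 1.3,4.95,0,0,0,0,0, 1.4,5.34,0,0,0,0,0, 1.4,5.34,0,0,0,0,0, 1.3,4.95,0,0,0,0,0, 0.86,3.28,0,0,0,0,0, 0,0,2,0,0,0,0, 0,0,2,0,0,0,0, 0,0,2,0,0,0,0, 0,0,1.2,0,0,0,0, 0,0,0.5,0,0,0,0, 0,0,0,0,0,0,0, 0,0,0,0,0,0,0]' 30
python3 - <<'E'
from h import *
st();to((.573,-.317,.0060))
E
```

```text
time_s: 21.95
ee_pos: [0.5726, -0.3171, 0.0084]
eef_rot: [3.141, -0.001, -0.189]
force: [0.1, -0.1, -2.1]
grip_width: 0.0639
21.95 [ 0.5726 -0.3171  0.0084] [ 3.141e+00 -1.000e-03 -1.890e-01] w 0.0639 F [ 0.1 -0.1 -2.1]
shift [ 0.04 -0.01  0.24]
```

```bash
python3 -m inch '[0,0,0.25,0,0,0,0, 0,0,0,0,0,0,0, 0,0,0,0,0,0,0.8, 0,0,0,0,0,0,0.8, 0,0,0,0,0,0,0.8, 0,0,-2,0,0,0,0.8, 0,0,-4,0,0,0,1, -0.9,-3,-4,0,0,0,1, -1.3,-4.5,-4,0,0,0,1, -1.3,-4.5,-4,0,0,0,1, -1.3,-4.5,-4,0,0,0,1, 0,-0.8,-2,0,0,0,1, 0,0,0,0,0,0,1, 0,0,0,0,0,0,1]' 30
python3 - <<'E'
from h import *
st()
im,X=cam('wrist');save(im,'w4.png');np.savez('/tmp/w4.npz',im=im,X=X);x,y,z=[X[...,i] for i in range(3)]
b=(x>.4)&(x<.7)&(y>-.16)&(y<.14)&(z<.15)
fit(X,'green',b&(z>.022)&(z<.032)&(im[...,1]>im[...,0])); fit(X,'jig',b&(z>.007))
fit(X,'board',(y<-.2)&(z>.015)&(z<.032)&(x>.5))
to((.5497,-.0137,.016),-.183)
E
```

```text
time_s: 23.7
ee_pos: [0.5572, -0.1384, 0.2445]
eef_rot: [3.142, 0.001, -0.19]
force: [0.4, -0.2, -0.4]
grip_width: 0.094
23.7 [ 0.5572 -0.1384  0.2445] [ 3.142e+00  1.000e-03 -1.900e-01] w 0.094 F [ 0.4 -0.2 -0.4]
green 8004 [550.4 -16.1] [170.6  59.6] 80.5 z 0.0276
jig 18811 [547.5 -24.8] [199.8 132.3] 79.4 z 0.0128
board 1976 [ 579.7 -276.7] [60.4 63.3] 80.0 z 0.0217
shift [ -3.04 -12.12  22.82] turn [-0.     0.002 -0.007]
```

View pics/w4.png

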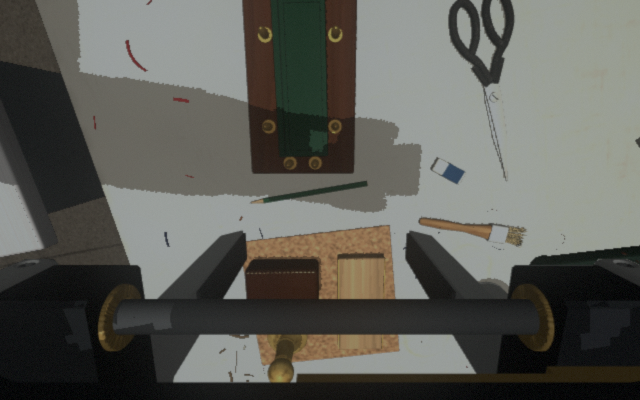

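```bash
python3 -m inch '[-0.76,-3.03,0,0,0,0,1, -0.76,-3.03,2,0,0,0,1, -0.76,-3.03,4,0,0,0,1, -0.66,-3.03,4,0,0,-0.01,1, 0,0,3,0,0,0,1, 0,0,0,0,0,0,1, 0,0,0,0,0,0,1, 0,0,0,0,0,0,1]' 30
python3 - <<'E'
from h import *
st()
to((.5507,-.0134,.016),-.175)
E
```

```text
time_s: 24.75
ee_pos: [0.552, -0.0139, 0.1164]
eef_rot: [-3.141, -0.002, -0.18]
force: [0.9, -0.9, 0.1]
grip_width: 0.0942
24.75 [ 0.552  -0.0139  0.1164] [-3.141e+00 -2.000e-03 -1.800e-01] w 0.0942 F [ 0.9 -0.9  0.1]
shift [-0.16 -0.02 10.04] turn [-0.    -0.002 -0.005]
```

```bash
python3 -m inch '[-0.1,-0.02,3,0,0,-0.005,1, 0,0,3,0,0,0,1, 0,0,2,0,0,0,1, 0,0,1.4,0,0,0,1, 0,0,0.6,0,0,0,1, 0,0,0,0,0,0,1, 0,0,0,0,0,0,0.6, 0,0,0,0,0,0,0, 0,0,0,0,0,0,0, 0,0,0,0,0,0,0, 0,0,0,0,0,0,0]' 25
python3 -c "
from h import *
st()"
python3 -m inch '[0,0,-0.3,0,0,0,0, 0,0,-0.5,0,0,0,0, 0,0,-1.2,0,0,0,0, 0,0,-2,0,0,0,0, 0,0,-2,0,0,0,0, 0,0,-2,0,0,0,0, 0,0,0,0,0,0,0, 0,0,0,0,0,0,0]'
python3 - <<'E'
from h import *
st();to((.577,.3155,.095),.113)
E
```

```text
time_s: 26.12
ee_pos: [0.5506, -0.013, 0.0153]
eef_rot: [-3.142, -0.0, -0.174]
force: [-0.2, -0.3, 1.9]
grip_width: 0.0602
26.12 [ 0.5506 -0.013   0.0153] [-3.142 -0.    -0.174] w 0.0602 F [-0.2 -0.3  1.9]
time_s: 27.12
ee_pos: [0.5502, -0.013, 0.0947]
eef_rot: [3.142, 0.001, -0.174]
force: [0.3, -1.1, -2.3]
grip_width: 0.0596
27.12 [ 0.5502 -0.013   0.0947] [ 3.142e+00  1.000e-03 -1.740e-01] w 0.0596 F [ 0.3 -1.1 -2.3]
shift [-3.050e+00 -3.282e+01 -3.000e-02] turn [-0.     0.001 -0.287]
```

```bash
python3 -m inch '[-0.18,-2,0,0,0,0,0, -0.37,-4,0,0,0,0,0, -0.46,-5,0,0,0,0,0, -0.51,-5.5,0,0,0,0,0, -0.51,-5.5,0,0,0,0,0, -0.46,-5,0,0,0,0,0, -0.37,-4,0,0,0,0,0, -0.19,-1.82,0,0,0,0,0, 0,0,0,0,0,-0.14,0, 0,0,0,0,0,-0.147,0, 0,0,1,0,0,0,0, 0,0,1,0,0,0,0, 0,0,0,0,0,0,0, 0,0,0,0,0,0,0, 0,0,0,0,0,0,0]'
python3 - <<'E'
from h import *
st();to((.577,.3155,.041),.113)
im,X=cam('wrist');save(im,'w5.png');np.savez('/tmp/w5.npz',im=im,X=X)
E
```

```text
time_s: 29.0
ee_pos: [0.5774, 0.3156, 0.0755]
eef_rot: [-3.141, -0.001, 0.112]
force: [0.2, 0.8, -1.3]
grip_width: 0.0598
29.0 [0.5774 0.3156 0.0755] [-3.141e+00 -1.000e-03  1.120e-01] w 0.0598 F [ 0.2  0.8 -1.3]
shift [-0.04  0.    3.45] turn [-0.    -0.001 -0.001]
```

View pics/w5.png

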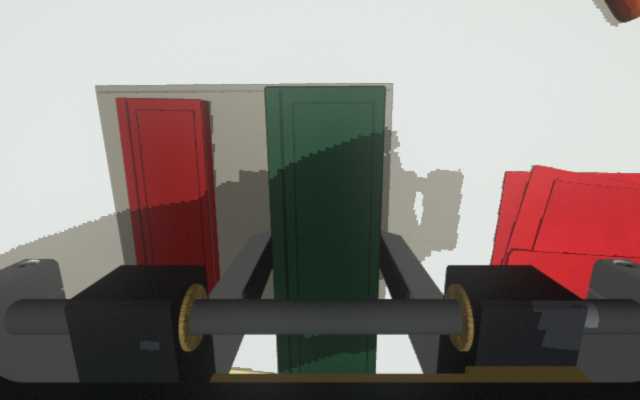

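The green book (325,230) hangs level and parallel over the grey board's far half. Next I lower and release it.

```bash
python3 -m inch '[0,0,1.5,0,0,0,0, 0,0,1.2,0,0,0,0, 0,0,0.6,0,0,0,0, 0,0,0.25,0,0,0,0, 0,0,0,0,0,0,0, 0,0,0,0,0,0,0]'
python3 -c "
from h import *
st()"
python3 -m inch '[0,0,0,0,0,0,0.5, 0,0,0,0,0,0,0.8, 0,0,0,0,0,0,0.85, 0,0,0,0,0,0,0.85, 0,0,-2,0,0,0,0.85, 0,0,-4,0,0,0,1, 0,0,0,0,0,0,1, 0,0,0,0,0,0,1]'
python3 - <<'E'
from h import *
st();to((.4598,.3017,.100),.096)
im,X=cam('top');x,y,z=[X[...,i] for i in range(3)]
fit(X,'green',(z>.044)&(z<.06)&(x>.52)&(x<.65)&(y>.2)&(y<.43))
E
```

```text
time_s: 29.8
ee_pos: [0.5774, 0.3156, 0.0398]
eef_rot: [-3.141, -0.0, 0.113]
force: [-0.4, 0.0, -1.0]
grip_width: 0.0598
29.8 [0.5774 0.3156 0.0398] [-3.141 -0.     0.113] w 0.0598 F [-0.4  0.  -1. ]
time_s: 30.8
ee_pos: [0.5772, 0.3155, 0.1001]
eef_rot: [-3.142, -0.0, 0.113]
force: [-0.0, 0.1, -0.8]
grip_width: 0.0941
30.8 [0.5772 0.3155 0.1001] [-3.142 -0.     0.113] w 0.0941 F [-0.   0.1 -0.8]
shift [-1.182e+01  4.000e-02  1.000e-02] turn [-0.    -0.     0.017]
green 616 [582.6 265.4] [60.2 76.1] 7.0 z 0.0522
```

```bash
python3 -m inch '[-2.5,0,0,0,0,0,1, -4,0,0,0,0,0,1, -3.4,0,0,0,0,0,1, -1.92,0.04,0,0,0,0.017,1, 0,0,2,0,0,0,1, 0,0,2,0,0,0,1, 0,0,0,0,0,0,1, 0,0,0,0,0,0,1]'
python3 - <<'E'
from h import *
st();to((.4598,.3017,.0085),.096)
im,X=cam('top');x,y,z=[X[...,i] for i in range(3)]
fit(X,'green',(z>.044)&(z<.06)&(x>.52)&(x<.65)&(y>.2)&(y<.43))
E
```

```text
time_s: 31.85
ee_pos: [0.46, 0.3018, 0.06]
eef_rot: [-3.142, -0.0, 0.096]
force: [0.3, -0.3, -0.4]
grip_width: 0.0938
31.85 [0.46   0.3018 0.06  ] [-3.142 -0.     0.096] w 0.0938 F [ 0.3 -0.3 -0.4]
shift [-0.02  0.01  5.15] turn [-0. -0. -0.]
green 1106 [577.1 315. ] [ 61.4 176.8] 6.3 z 0.0522
```

Green is on the pile, within 1 mm of the pile's measured centre. Now the red book.

```bash
python3 -m inch '[0,0,2.5,0,0,0,1, 0,0,1.8,0,0,0,1, 0,0,0.85,0,0,0,1, 0,0,0,0,0,0,1, 0,0,0,0,0,0,0.6, 0,0,0,0,0,0,0, 0,0,0,0,0,0,0, 0,0,0,0,0,0,0, 0,0,0,0,0,0,0]' 25
python3 -c "
from h import *
st()"
python3 -m inch '[0,0,-0.5,0,0,0,0, 0,0,-1.5,0,0,0,0, 0,0,-2.5,0,0,0,0, 0,0,-2.5,0,0,0,0, 0,0,-2,0,0,0,0, 0,0,0,0,0,0,0, 0,0,0,0,0,0,0]'
python3 - <<'E'
from h import *
st();to((.5499,-.0137,.1),-.179)
E
```

```text
time_s: 33.02
ee_pos: [0.4599, 0.3018, 0.0083]
eef_rot: [-3.142, -0.0, 0.096]
force: [-0.6, -0.2, 3.9]
grip_width: 0.0598
33.02 [0.4599 0.3018 0.0083] [-3.142 -0.     0.096] w 0.0598 F [-0.6 -0.2  3.9]
time_s: 33.9
ee_pos: [0.4596, 0.3016, 0.0977]
eef_rot: [3.141, 0.001, 0.096]
force: [0.5, 0.5, -1.3]
grip_width: 0.0595
33.9 [0.4596 0.3016 0.0977] [3.141e+00 1.000e-03 9.600e-02] w 0.0595 F [ 0.5  0.5 -1.3]
shift [ 5.97 32.25 -0.23] turn [0.    0.001 0.275]
```

```bash
python3 -m inch '[0.37,2,0,0,0,0,0, 0.74,4,0,0,0,0,0, 0.93,5,0,0,0,0,0, 1,5.4,0,0,0,0,0, 1,5.4,0,0,0,0,0, 0.93,5,0,0,0,0,0, 0.7,3.7,0,0,0,0,0, 0.3,1.75,0,0,0,0,0, 0,0,0,0,0,0.137,0, 0,0,0,0,0,0.138,0, 0,0,2,0,0,0,0, 0,0,1,0,0,0,0, 0,0,0,0,0,0,0, 0,0,0,0,0,0,0, 0,0,0,0,0,0,0]'
python3 - <<'E'
from h import *
st();to((.5499,-.0136,.0175),-.179)
im,X=cam('wrist');save(im,'w6.png');np.savez('/tmp/w6.npz',im=im,X=X);x,y,z=[X[...,i] for i in range(3)]
b=(x>.42)&(x<.7)&(y>-.17)&(y<.14)
fit(X,'jig(part)',b&(z>.007)&(z<.042));fit(X,'red(part)',b&(z>.068)&(z<.09)&(im[...,0]>1.8*im[...,1]))
E
```

```text
time_s: 35.78
ee_pos: [0.5505, -0.0135, 0.0687]
eef_rot: [-3.142, -0.001, -0.179]
force: [0.6, 0.4, -2.0]
grip_width: 0.0601
35.77 [ 0.5505 -0.0135  0.0687] [-3.142e+00 -1.000e-03 -1.790e-01] w 0.0601 F [ 0.6  0.4 -2. ]
shift [-0.06  0.02  5.12] turn [-0.    -0.001  0.   ]
jig(part) 13652 [558.   29.4] [134.5 132.4] 79.5 z 0.0116
red(part) 23903 [555.8  15.7] [116.6  60.8] 80.1 z 0.0799
```

View pics/w6.png

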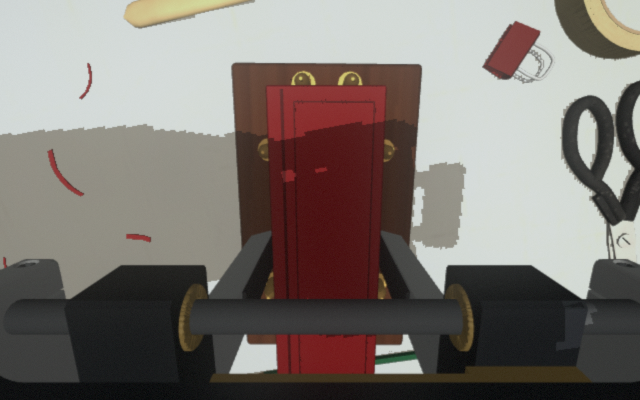

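The red book's +y end lies 88.3 mm from the jig centre (88 ideal), with a lateral offset under 1 mm, so it can go down.

```bash
python3 -m inch '[-0.04,0.02,1.5,0,0,0,0, 0,0,1.5,0,0,0,0, 0,0,1,0,0,0,0, 0,0,0.7,0,0,0,0, 0,0,0.45,0,0,0,0, 0,0,0.1,0,0,0,0, 0,0,0,0,0,0,0]'
python3 -c "
from h import *
st()"
```

```text
time_s: 36.7
ee_pos: [0.5498, -0.0136, 0.0163]
eef_rot: [3.142, 0.0, -0.179]
force: [-4.6, 0.4, 6.4]
grip_width: 0.0595
36.7 [ 0.5498 -0.0136  0.0163] [ 3.142  0.    -0.179] w 0.0595 F [-4.6  0.4  6.4]
```

```bash
python3 -m inch '[0,0,0,0,0,0,0.5, 0,0,0,0,0,0,0.8, 0,0,0,0,0,0,0.85, 0,0,0,0,0,0,0.85, 0,0,-2,0,0,0,0.85, 0,0,-4,0,0,0,1, 0.3,2,-4,0,0,0,1, 0.6,4,0,0,0,0,1, 0.7,4.5,0,0,0,0,1, 0,0,0,0,0,0,1, 0,0,0,0,0,0,1]'
python3 - <<'E'
from h import *
st();to((.573,-.317,.06),-.189)
im,X=cam('wrist');x,y,z=[X[...,i] for i in range(3)]
b=(x>.4)&(x<.7)&(y>-.16)&(y<.14)
fit(X,'red',b&(z>.022)&(z<.032)&(im[...,0]>1.8*im[...,1]));
im,X=cam('top');x,y,z=[X[...,i] for i in range(3)]
fit(X,'board',(y<-.19)&(y>-.42)&(z>.014)&(z<.032)&(x>.53)&(x<.65))
E
```

```text
time_s: 38.08
ee_pos: [0.5468, -0.1194, 0.1155]
eef_rot: [-3.141, 0.0, -0.179]
force: [0.5, 0.6, 0.9]
grip_width: 0.0941
38.08 [ 0.5468 -0.1194  0.1155] [-3.141  0.    -0.179] w 0.0941 F [0.5 0.6 0.9]
shift [ 6.1  18.97  5.55] turn [-0.    0.    0.01]
red 14343 [546.6 -29.8] [142.7  60.1] 79.8 z 0.0276
board 1160 [ 571.7 -319.5] [133.5  65.1] 80.1 z 0.0229
```

```bash
python3 -m inch '[1,3,0,0,0,0,1, 1.6,5,0,0,0,0,1, 1.6,5,1,0,0,0,1, 1.2,3.8,2,0,0,0,1, 0.7,2.17,2,0,0,0.01,1, 0,0,0.5,0,0,0,0.85, 0,0,0,0,0,0,0.85, 0,0,0,0,0,0,0.85]'
python3 - <<'E'
from h import *
st();to((.573,-.317,.0088),-.189)
E
```

```text
time_s: 39.17
ee_pos: [0.5737, -0.3164, 0.0618]
eef_rot: [3.141, -0.001, -0.188]
force: [1.3, 0.3, 0.5]
grip_width: 0.0803
39.17 [ 0.5737 -0.3164  0.0618] [ 3.141e+00 -1.000e-03 -1.880e-01] w 0.0803 F [1.3 0.3 0.5]
shift [-0.06  0.07  5.3 ] turn [ 0.    -0.001  0.001]
```

```bash
python3 -m inch '[-0.06,0.07,2.3,0,0,0,0.85, 0,0,2,0,0,0,0.85, 0,0,1,0,0,0,0.85, 0,0,0,0,0,0,0.85, 0,0,0,0,0,0,0.5, 0,0,0,0,0,0,0, 0,0,0,0,0,0,0, 0,0,0,0,0,0,0, 0,0,0,0,0,0,0]' 30
python3 -c "
from h import *
st()"
python3 -m inch '[0,0,-0.5,0,0,0,0, 0,0,-1.5,0,0,0,0, 0,0,-2.5,0,0,0,0, 0,0,-2.5,0,0,0,0, 0,0,-1,0,0,0,0, 0,0,0,0,0,0,0]'
python3 - <<'E'
from h import *
st();to((.5513,-.0119,.088),-.184)
E
```

```text
time_s: 40.3
ee_pos: [0.5726, -0.3181, 0.0084]
eef_rot: [3.141, -0.001, -0.189]
force: [-1.2, 0.7, 6.4]
grip_width: 0.0637
40.3 [ 0.5726 -0.3181  0.0084] [ 3.141e+00 -1.000e-03 -1.890e-01] w 0.0637 F [-1.2  0.7  6.4]
time_s: 41.05
ee_pos: [0.5725, -0.318, 0.0882]
eef_rot: [3.141, -0.001, -0.189]
force: [0.2, 0.7, -1.8]
grip_width: 0.0639
41.05 [ 0.5725 -0.318   0.0882] [ 3.141e+00 -1.000e-03 -1.890e-01] w 0.0639 F [ 0.2  0.7 -1.8]
shift [ -7.83 -29.67   0.  ] turn [ 0.    -0.001 -0.005]
```

```bash
python3 -m inch '[-0.5,-1.9,0,0,0,0,0, -1,-3.8,0,0,0,0,0, -1.3,-4.92,0,0,0,0,0, -1.4,-5.31,0,0,0,0,0, -1.4,-5.31,0,0,0,0,0, -1.3,-4.92,0,0,0,0,0, -0.94,-3.4,0,0,0,-0.005,0, 0,0,1,0,0,0,0, 0,0,1,0,0,0,0, 0,0,0,0,0,0,0, 0,0,0,0,0,0,0, 0,0,0,0,0,0,0]'
python3 - <<'E'
from h import *
st();to((.5511,-.0128,.0335),-.184)
im,X=cam('wrist');np.savez('/tmp/w7.npz',im=im,X=X);x,y,z=[X[...,i] for i in range(3)]
b=(x>.42)&(x<.7)&(y>-.17)&(y<.14)
fit(X,'jig(part)',b&(z>.007)&(z<.042));fit(X,'board(part)',b&(z>.072)&(z<.09)&(y>.02))
E
```

```text
time_s: 42.55
ee_pos: [0.551, -0.0133, 0.0678]
eef_rot: [-3.142, -0.0, -0.185]
force: [0.3, 0.3, -0.9]
grip_width: 0.0638
42.55 [ 0.551  -0.0133  0.0678] [-3.142 -0.    -0.185] w 0.0638 F [ 0.3  0.3 -0.9]
shift [-0.   -0.05  3.43] turn [-0.    -0.    -0.001]
jig(part) 16577 [558.4  31.1] [129.7 132.7] 79.6 z 0.0117
board(part) 9310 [559.7  36.2] [43.  64.5] 80.8 z 0.081
```

```bash
python3 -m inch '[0,0,1,0,0,0,0, 0,0,1,0,0,0,0, 0,0,0.8,0,0,0,0, 0,0,0.5,0,0,0,0, 0,0,0.2,0,0,0,0, 0,0,0,0,0,0,0, 0,0,0,0,0,0,0]'
python3 -c "
from h import *
st()"
```

```text
time_s: 43.48
ee_pos: [0.551, -0.0129, 0.0328]
eef_rot: [-3.142, -0.0, -0.184]
force: [-0.5, 0.1, -1.8]
grip_width: 0.0638
43.48 [ 0.551  -0.0129  0.0328] [-3.142 -0.    -0.184] w 0.0638 F [-0.5  0.1 -1.8]
```

```bash
python3 -m inch '[0,0,0,0,0,0,0.5, 0,0,0,0,0,0,0.8, 0,0,0,0,0,0,0.85, 0,0,0,0,0,0,0.85, 0,0,-3,0,0,0,0.85, 0,0,-5,0,0,0,1, 0,0,-3,0,0,-0.175,1, 0,0,0,0,0,-0.175,1, 0,0,0,0,0,-0.175,1, 0,0,0,0,0,-0.175,1, 0,0,0,0,0,-0.175,1, 0,0,0,0,0,-0.175,1, 0,0,0,0,0,-0.175,1, 0,0,0,0,0,-0.175,1, 0,0,0,0,0,-0.175,1, 0,0,0,0,0,0,1, 0,0,0,0,0,0,1]'
python3 - <<'E'
from h import *
st();to((.4746,-.2603,.1),1.391)
im,X=cam('side');save(im[150:300,250:480].repeat(3,0).repeat(3,1),'s8.png')
E
```

```text
time_s: 45.6
ee_pos: [0.5509, -0.0129, 0.1427]
eef_rot: [3.142, 0.0, 1.387]
force: [-0.1, 0.7, -0.3]
grip_width: 0.0939
45.6 [ 0.5509 -0.0129  0.1427] [3.142 0.    1.387] w 0.0939 F [-0.1  0.7 -0.3]
shift [-25.72  -2.98   4.27] turn [ 0.     0.    -0.004]
```

View pics/s8.png

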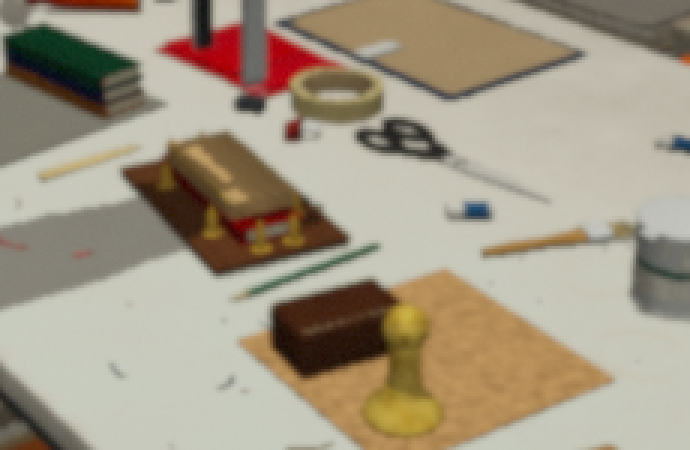

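The side view shows the board lying flat on the red book in the jig (230,180), green on the pile (75,70), and both weights upright on the mat. Leather is next.

```bash
python3 -m inch '[-2.5,-0.29,0,0,0,0,1, -4.5,-0.52,0,0,0,0,1, -5.5,-0.64,0,0,0,0,1, -5.5,-0.64,0,0,0,0,1, -4.5,-0.52,1,0,0,0,1, -3.22,-0.37,2,0,0,-0.004,0.85, 0,0,1,0,0,0,0.85, 0,0,0,0,0,0,0.85, 0,0,0,0,0,0,0.85]'
python3 - <<'E'
from h import *
st();to((.4746,-.2603,.0105),1.391)
E
```

```text
time_s: 46.78
ee_pos: [0.4762, -0.2598, 0.1033]
eef_rot: [3.141, 0.0, 1.396]
force: [-0.3, -0.3, 0.1]
grip_width: 0.08
46.77 [ 0.4762 -0.2598  0.1033] [3.141 0.    1.396] w 0.08 F [-0.3 -0.3  0.1]
shift [-0.07 -0.16  9.28] turn [0.001 0.    0.005]
```

```bash
python3 -m inch '[-0.07,-0.12,3,0,0,0,0.85, 0,0,3,0,0,0,0.85, 0,0,2,0,0,0,0.85, 0,0,1.25,0,0,0,0.85, 0,0,0,0,0,0,0.85, 0,0,0,0,0,0,0.5, 0,0,0,0,0,0,0, 0,0,0,0,0,0,0, 0,0,0,0,0,0,0, 0,0,0,0,0,0,0]' 50
python3 -c "
from h import *
st()"
python3 -m inch '[0,0,-0.5,0,0,0,0, 0,0,-1.5,0,0,0,0, 0,0,-2.5,0,0,0,0, 0,0,-2.5,0,0,0,0, 0,0,-2,0,0,0,0, 0,0,-1,0,0,0,0, 0,0,0,0,0,0,0, 0,0,0,0,0,0,0]'
python3 - <<'E'
from h import *
st();to((.5436,-.0463,.11),1.335)
E
```

```text
time_s: 48.02
ee_pos: [0.4745, -0.261, 0.0107]
eef_rot: [3.141, -0.0, 1.395]
force: [-0.3, 3.3, 5.1]
grip_width: 0.0546
48.02 [ 0.4745 -0.261   0.0107] [ 3.141 -0.     1.395] w 0.0546 F [-0.3  3.3  5.1]
time_s: 49.02
ee_pos: [0.4738, -0.2608, 0.1093]
eef_rot: [-3.14, -0.001, 1.395]
force: [-0.0, -0.2, -8.8]
grip_width: 0.0546
49.02 [ 0.4738 -0.2608  0.1093] [-3.140e+00 -1.000e-03  1.395e+00] w 0.0546 F [-0.  -0.2 -8.8]
shift [22.34  3.12 -0.06] turn [-0.001 -0.001  0.06 ]
```

```bash
python3 -m inch '[2,0.28,0,0,0,0,0, 4,0.56,0,0,0,0,0, 5,0.7,0,0,0,0,0, 5,0.7,0,0,0,0,0, 4,0.56,0,0,0,0,0, 2.34,0.32,0,0,0,0.06,0, 0,0,1,0,0,0,0, 0,0,1,0,0,0,0, 0,0,0,0,0,0,0, 0,0,0,0,0,0,0, 0,0,0,0,0,0,0]'
python3 - <<'E'
from h import *
st();to((.5436,-.0463,.0535),1.335)
E
```

```text
time_s: 50.4
ee_pos: [0.5442, -0.0469, 0.0905]
eef_rot: [3.141, -0.0, 1.335]
force: [0.3, -0.1, -8.5]
grip_width: 0.0548
50.4 [ 0.5442 -0.0469  0.0905] [ 3.141 -0.     1.335] w 0.0548 F [ 0.3 -0.1 -8.5]
shift [ 0.05 -0.07  3.7 ] turn [ 0. -0. -0.]
```

```bash
python3 -m inch '[0.05,-0.05,1.5,0,0,0,0, 0,0,1.2,0,0,0,0, 0,0,0.7,0,0,0,0, 0,0,0.3,0,0,0,0, 0,0,0,0,0,0,0, 0,0,0.08,0,0,0,0, 0,0,0,0,0,0,0]'
python3 -c "
from h import *
st()"
```

```text
time_s: 51.28
ee_pos: [0.544, -0.046, 0.0527]
eef_rot: [3.141, -0.0, 1.335]
force: [1.0, -0.3, -5.9]
grip_width: 0.0547
51.27 [ 0.544  -0.046   0.0527] [ 3.141 -0.     1.335] w 0.0547 F [ 1.  -0.3 -5.9]
```

```bash
python3 -m inch '[0,0,0,0,0,0,0.62, 0,0,0,0,0,0,0.7, 0,0,0,0,0,0,0.8, 0,0,0,0,0,0,0.85, 0,0,0,0,0,0,0.85, 0,0,-2,0,0,0,0.85, 0,0,-4,0,0,0,1, 0,0,-5,0,0,0,1, 0,0,0,0,0,0,1, 0,0,0,0,0,0,1]'
python3 - <<'E'
from h import *
st();to((.4583,-.3562,.13),1.389)
im,X=cam('top');x,y,z=[X[...,i] for i in range(3)]
m=(y<-.19)&(y>-.42)&(x>.4)&(x<.64);fit(X,'ball',m&(z>.07)&(y<-.3))
E
```

```text
time_s: 52.52
ee_pos: [0.5433, -0.0459, 0.1615]
eef_rot: [-3.141, 0.0, 1.335]
force: [-0.3, 0.3, -0.6]
grip_width: 0.0941
52.52 [ 0.5433 -0.0459  0.1615] [-3.141  0.     1.335] w 0.0941 F [-0.3  0.3 -0.6]
shift [-32.16  -1.01   3.15] turn [-0.001  0.    -0.054]
ball 140 [ 457.5 -354.5] [31.  30.6] 26.4 z 0.0896
```

```bash
python3 -m inch '[-3,-0.09,0,0,0,0,1, -5,-0.16,0,0,0,0,1, -5.5,-0.17,0,0,0,0,1, -5.5,-0.17,0,0,0,0,1, -5.5,-0.17,0,0,0,0,1, -4.5,-0.15,0,0,0,0,1, -3.16,-0.1,1,0,0,-0.054,1, 0,0,1.5,0,0,0,1, 0,0,0,0,0,0,1, 0,0,0,0,0,0,1, 0,0,0,0,0,0,1]'
python3 - <<'E'
from h import *
st();to((.4580,-.3562,.06),1.389)
E
```

```text
time_s: 53.95
ee_pos: [0.4592, -0.3557, 0.1379]
eef_rot: [3.141, 0.0, 1.39]
force: [-0.7, -0.3, -0.0]
grip_width: 0.0939
53.95 [ 0.4592 -0.3557  0.1379] [3.141 0.    1.39 ] w 0.0939 F [-0.7 -0.3 -0. ]
shift [-0.06 -0.12  7.79] turn [0.001 0.    0.001]
```

```bash
python3 -m inch '[-0.06,-0.1,2.5,0,0,0,1, 0,0,2.5,0,0,0,1, 0,0,1.7,0,0,0,1, 0,0,1.05,0,0,0,1, 0,0,0,0,0,0,0.6, 0,0,0,0,0,0,0, 0,0,0,0,0,0,0, 0,0,0,0,0,0,0, 0,0,0,0,0,0,0, 0,0,0,0,0,0,0, 0,0,0,0,0,0,0]' 40
python3 -c "
from h import *
st()"
python3 -m inch '[0,0,-0.5,0,0,0,0, 0,0,-1.5,0,0,0,0, 0,0,-2.5,0,0,0,0, 0,0,-2.5,0,0,0,0, 0,0,-2.5,0,0,0,0, 0,0,-1.2,0,0,0,0, 0,0,0,0,0,0,0, 0,0,0,0,0,0,0]'
python3 - <<'E'
from h import *
st();to((.5563,.0235,.17),1.389)
E
```

```text
time_s: 55.32
ee_pos: [0.4577, -0.3564, 0.0598]
eef_rot: [-3.142, -0.001, 1.389]
force: [0.6, 3.1, 1.8]
grip_width: 0.0291
55.33 [ 0.4577 -0.3564  0.0598] [-3.142e+00 -1.000e-03  1.389e+00] w 0.0291 F [0.6 3.1 1.8]
time_s: 56.32
ee_pos: [0.4573, -0.3564, 0.1658]
eef_rot: [-3.14, -0.001, 1.389]
force: [-0.1, 0.7, -5.3]
grip_width: 0.0287
56.33 [ 0.4573 -0.3564  0.1658] [-3.140e+00 -1.000e-03  1.389e+00] w 0.0287 F [-0.1  0.7 -5.3]
shift [39.16  2.87 -0.39] turn [-0.001 -0.001 -0.   ]
```

```bash
python3 -m inch '[2,0.14,-0.6,0,0,0,0, 4,0.29,-0.4,0,0,0,0, 5,0.37,0,0,0,0,0, 5.5,0.4,0,0,0,0,0, 5.5,0.4,0,0,0,0,0, 5.5,0.4,0,0,0,0,0, 5,0.37,0,0,0,0,0, 4,0.3,0,0,0,0,0, 2.66,0.2,0,0,0,0,0, 0,0,1.5,0,0,0,0, 0,0,1.5,0,0,0,0, 0,0,1.5,0,0,0,0, 0,0,0,0,0,0,0, 0,0,0,0,0,0,0, 0,0,0,0,0,0,0]'
python3 - <<'E'
from h import *
st();to((.5563,.0235,.1025),1.389)
im,X=cam('side');save(im[150:300,250:480].repeat(3,0).repeat(3,1),'s9.png')
E
```

```text
time_s: 58.2
ee_pos: [0.557, 0.0231, 0.1324]
eef_rot: [3.141, -0.0, 1.389]
force: [-0.7, -0.2, -6.3]
grip_width: 0.0291
58.2 [0.557  0.0231 0.1324] [ 3.141 -0.     1.389] w 0.0291 F [-0.7 -0.2 -6.3]
shift [ 0.03 -0.07  2.99] turn [ 0.001 -0.    -0.   ]
```

View pics/s9.png

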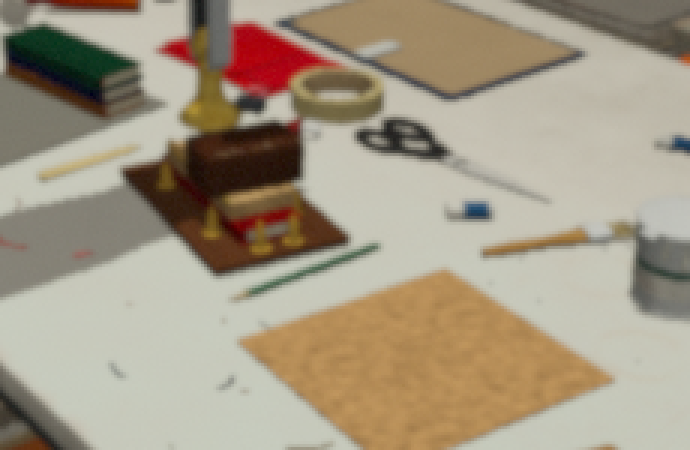

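The brass weight hangs upright at (210,95) over the board's far end, and the leather sits in place at (245,160). Now I lower the brass.

```bash
python3 -m inch '[0.03,-0.07,1.2,0,0,0,0, 0,0,1,0,0,0,0, 0,0,0.5,0,0,0,0, 0,0,0.25,0,0,0,0, 0,0,0.1,0,0,0,0, 0,0,0,0,0,0,0, 0,0,0,0,0,0,0]'
python3 -c "
from h import *
st()"
```

```text
time_s: 59.12
ee_pos: [0.5562, 0.0237, 0.1018]
eef_rot: [3.141, -0.0, 1.389]
force: [-1.9, 1.3, -0.5]
grip_width: 0.0291
59.12 [0.5562 0.0237 0.1018] [ 3.141 -0.     1.389] w 0.0291 F [-1.9  1.3 -0.5]
```

Weight is resting on the board. I release it, rise, and back off to the same viewpoint as before to check.

```bash
python3 -m inch '[0,0,0,0,0,0,0.45, 0,0,0,0,0,0,0.7, 0,0,0,0,0,0,1, 0,0,0,0,0,0,1, 0,0,0,0,0,0,1, 0,0,-2,0,0,0,1, 0,0,-4,0,0,0,1, 0,0,-4,0,0,0,1, 0,0,-4.5,0,0,0,1, -3.1,2.5,0,0,0,0,1, -3.1,2.5,0,0,0,0,1, 0,0,0,0,0,0,1, 0,0,0,0,0,0,1, 0,0,0,0,0,0,1]'
python3 - <<'E'
from h import *
st();im,X=cam('wrist');save(im,'w10.png');x,y,z=[X[...,i] for i in range(3)]
b=(x>.4)&(x<.7)&(y>-.16)&(y<.14)&(z<.15)
fit(X,'jig',b&(z>.007)&(z<.017)); fit(X,'leather',b&(z>.08)&(z<.095)&(y<0)); m=b&(z>.108)&(y>-.02);fit(X,'ball',m);fit(X,'bd',b&(z>.042)&(z<.05))
P=X[m];P=P[P[:,2]>.122]
s=np.linalg.lstsq(np.c_[2*P,np.ones(len(P))],(P**2).sum(1),rcond=None)[0];print('sphere',np.round(s[:3],4))
im,X=cam('top');x,y,z=[X[...,i] for i in range(3)]
fit(X,'green',(z>.044)&(z<.06)&(x>.52)&(x<.65)&(y>.2)&(y<.43))
E
```

```text
time_s: 60.88
ee_pos: [0.5937, -0.0455, 0.2465]
eef_rot: [3.141, -0.0, 1.39]
force: [0.4, -0.4, 0.9]
grip_width: 0.0941
60.88 [ 0.5937 -0.0455  0.2465] [ 3.141 -0.     1.39 ] w 0.0941 F [ 0.4 -0.4  0.9]
jig 8283 [550.2 -13.9] [222.2 132.1] 79.3 z 0.0115
leather 4750 [544.3 -46.7] [55.2 95.1] 76.5 z 0.0874
ball 1023 [554.8  23.2] [31.9 32. ] 82.1 z 0.1312
bd 1240 [556.6  19.1] [78.1 63. ] 79.6 z 0.0456
sphere [0.5553 0.0237 0.1196]
green 1567 [576.6 315.1] [ 62.7 176.8] 6.5 z 0.0522
```

View pics/w10.png

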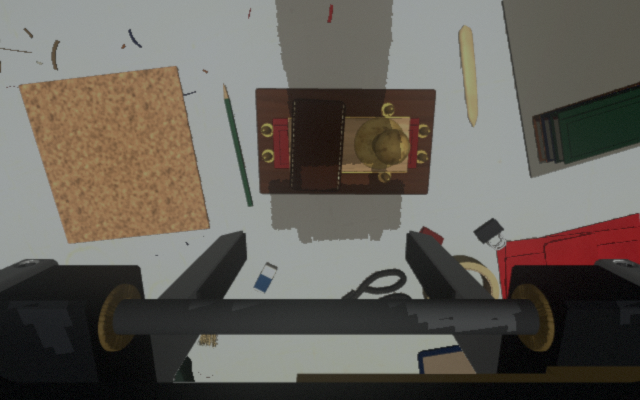

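The picture matches the starting view: leather at (318,145), ball at (390,147), red book ends between the pins, mat empty, and green on the pile. Every piece is within about 1 mm of where it should be.

```bash
python3 -c "
from h import *
print(ctrl.hand_in());st()"
```

```text
the job is handed in; nothing more can be done
None
the job is handed in; nothing more can be done
```

The job is done and handed in at about 61 s of the 144 s allowed. I cleared the brass weight, leather weight and pressing board to the cork mat and laid the green notebook on the pile. I then put the red notebook in the jig and set the board, leather and brass back in their old places.

- **Back in place:** the last camera fits put leather, brass and board within about 1 mm of their measured start positions, level and upright.
- **Red notebook:** it was flat between the pins when checked (top at 27.6 mm). Its ends still show there in the last picture.
- **Green notebook:** it lies within 1 mm and about 0.2° of the pile's measured position, with its top at 52 mm, flat.
- **Arm and forces:** the gripper is open and well clear of everything. The wrist force was below 10 N at every reading I took.

No check failed. One grip was off: I first took the pressing board about 1 mm below its underside, so I let it drop 2–3 mm flat onto the mat and gripped it higher for the return. The hand-in reports no verdict, so I can't confirm how it was judged.

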